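# Close and clip a packed lunch box

## Task

The lunch box is packed. Shut its hinged white lid fully, then fold the orange clip on the lid's front edge down until it lies flat against the front of the box. Keep the food inside and leave the mug, the mill and the jar where they stand.

Things in the scene. Friction and masses are not known exactly. Their poses are not given: they have to be found in the camera images.
- lunch_box: blue-green plastic lunch box, open at the top, 125 (x) x 175 (y) x 78 mm high, walls 4 mm; it stands firmly on the worktop and does not slide. Origin: centre of its underside. Its own -x is the front (the clip's side, turned roughly to the robot), +x the back (the hinge side), z up. A lemon and a tomato lie in it, below the rim
- lid_hinge (a point): middle of the lid's hinge line, which runs along the box's y at the back rim: at (66, 0, 78) mm in the box's frame
- box_lid (a joint): angle of the white lid (rad): 0 shut, grows as it opens upward and back, 1.57 upright, stop at 1.75. The lid is a panel 134 mm long from the hinge line to its front edge and 183 mm wide; shut, its underside is at the hinge line's height and its top 10 mm above that (12 mm in the middle panel, which reaches from 24 to 102 mm from the hinge line). A stiff hinge: it stays where it is left, and takes about 2 N at the front part to move
- lid_front_edge (a point): middle of the lid's free front edge, on its upper (outer) face, 134 mm from the hinge line; moves with the lid
- box_clip (a joint): angle of the orange clip on the lid's front edge (rad): 0 folded down square to the lid (with the lid shut: flat against the box's front), 1.57 sticking straight out in the plane of the lid, stop at 1.75. A stiff hinge: it stays where it is left, and takes about 1 N at its tip to move
- clip_pivot (a point): middle of the clip's pivot line, along the box's y, 137 mm from the lid's hinge line and 3 mm above the lid's underside. The clip is a plate 48 mm wide, 4 mm thick and 32 mm long from the pivot, with a small lip at its tip that stands 6 mm out from the plate's middle plane on the outer side
- clip_tip (a point): middle of the clip's free edge, 32 mm from its pivot
- lemon_center (a point): centre of the yellow lemon (71 x 53 x 51 mm) in the box
- tomato_center (a point): centre of the red tomato (65 mm across, 66 mm high) in the box
- mug: white mug with a leaf pattern, 92 mm across, 127 mm with its handle, 95 mm high, on the worktop to the left of the box; origin at the centre of its underside; leave it
- salt_mill: light wooden mill, 58 mm across, 150 mm high, to the right of the box; origin at the centre of its underside; leave it
- mustard_jar: glass jar with yellow contents and a green cap, 73 mm across, 84 mm high, to the right of the box, nearer the robot than the mill; origin at the centre of its underside; leave it
There are look-alikes about, which are no part of the job. Leave any turquoise look-alike of the part that bears lemon_center alone.

How it is judged:
By the outcome, as a careful person would: the job done as asked, in the order asked, and still so for the second after the job is handed in, with the robot touching nothing.
It also fails if it takes over 45 s, if anything falls off the work surface, if the arm or the gripper's body presses on something with over 40 N, if the wrist force passes 120 N, or if a joint passes its speed limit or range.

## Robot

A 6-joint arm with a two-finger parallel gripper is mounted at the origin on a cart in front of the work surface, level with it; the furniture and walls round the work are solid. World frame = base frame: x ahead of the robot, y to its left, z up, the work surface at z = 0. Lengths are in m, angles in degrees, forces in N, time in s.
With the tool pointing down it reaches from about 0.4 to 0.825 m from the base axis. Payload 7 kg.
Tool frame: the origin (TCP) lies midway between the tips of the shut fingers; the grasp point (between the pads) lies 19 mm behind it; x points along the fingers, y is the direction in which the jaws open and shut, and the axes are right-handed (so a half turn about x gives the same grasp; the last joint's range is limited). The gripper opens to 85 mm and grips with 20 to 120 N. Pads are 22 mm wide; open, the fingers measure 114 mm over their backs; the gripper's body (76 mm by 85 mm) begins 54 mm behind the grasp point. The pads swing forward as they close: fully open they stand 13 mm farther back than shut.
Start: joints at [83.772, 20.546, 0.682, 0, -70.136, -16.507], TCP at [0.261, 0.623, 0.231] pointing down, gripper open.
Joint ranges: [-176.03, 176.03], [-82.01, 121.73], [-58.28, 71.71], [-173.87, 95.51], [-174.79, -0.11], [-173.66, 173.66]. Speed limits (degrees/s): [136.94, 136.94, 172.46, 180, 180, 180].

## Interface

Orientations are given as a 3x3 rotation matrix whose columns are the frame's x, y, z axes.
In Python, from bench import r gives the robot as it stands. The module is installed in compiled form; this text tells all that it offers.
- The arm moves only by the tool step_arm, never from a script. Its argument "commands" is a list that holds one entry, the list of rows, each a list of 5 numbers: the shift along the tool's x, y, z in mm, then the turn about the tool's x in rad, then the gripper command: -1 is fully open, 1 is shut, values between are in proportion. In form: [[[x, y, z, turn, jaw], ...]]. A call has 1 to 12 rows; each row is the pose to reach, as a shift and turn from the pose commanded when the call began, along the tool's axes at that moment; what a row does not reach only later rows make up. A row lasts 1/8 s, in which the tool goes at most 62.5 mm and 10.7 degrees, less where a joint would pass 70% of its speed; a pose out of reach is approached as far as the arm can. A call with a gripper value outside its range is refused whole. The fingers move at their own pace and stop on an object; "newtons" is the grip in N (left out, the last holds). Time passes only in rows, so rows that repeat a pose let the fingers close. It gives the time, the measured TCP pose, the force and the opening at its end, in the units of the state.
- r.observe(): the state, without advancing time (a new reading comes with each control period).
- r.snapshot(name): name is "scene" or "top"; returns (picture, depth): 480x640x3 uint8, red, green, blue; 480x640 float32, m along the optical axis (not along the pixel's ray), 0 where there is no reading.
- r.calibration(name): a dict with "intrinsics" (3x3 intrinsics, pixels), "view" (4x4, takes a point from world to camera coordinates). Camera axes: x right, y down, z forward; pixel columns grow to the right and rows downward; lengths in m; the calibration is good to about 2 mm. A picture is of the moment at which its call begins. calibration takes no time and is no camera call.
- r.finish_job(): hands the job in, once; it reports no verdict.
The state is a dict: "clock": time; "joint_positions": joint angles; "qd": joint speeds; "joint_torque": joint torques, N m; "tcp_pos": TCP position; "eef_rot": TCP orientation; "force": force on the tool from outside, world axes, zero at the start; "wrist_torque": the same for the moment, N m; "width": finger opening in m.
Only numpy, scipy, OpenCV 4.12 (cv2) and the standard library are available. Lean on these libraries where they do the work, as an engineer would, in place of code of your own. Each camera call takes 0.05 s, during which the arm holds its last target.

## Working session

There is one attempt and no reset: what is moved stays moved. The work goes in short steps, Python scripts to look and compute and a tool call to move; the robot and the scene stay as the last step left them, time stands still between calls to the robot, and variables do not carry over. Pictures are saved under pics/ and viewed, and the job is handed in when it is done.

Besides the shell and the picture viewer there is one more tool, called after "Request:" as name(argument=value, ...), one argument or row to a line, values as JSON. step_arm: Moves the arm, as the interface text tells. Its arguments: {"type":"object","properties":{"commands":{"type":"array"},"newtons":{"type":"number"}},"required":["commands"]}

```bash
mkdir -p pics; cat > h.py <<'E'
import numpy as np,cv2,json
from bench import r
def snap(n,f):
    p,d=r.snapshot(n); cv2.imwrite(f'pics/{f}.png',p[:,:,::-1]); np.save(f'pics/{f}.npy',d); return p,d
def pts(n,d):
    c=r.calibration(n);K=np.array(c['intrinsics']);V=np.array(c['view'])
    v,u=np.mgrid[:480,:640]
    X=np.stack([(u-K[0,2])/K[0,0]*d,(v-K[1,2])/K[1,1]*d,d],-1)
    W=(X-V[:3,3])@V[:3,:3]; W[d==0]=np.nan
    return W
E
python3 - <<'E'
from h import *
for n in('scene','top'):
    snap(n,n+'0'); print(n,r.calibration(n))
print(r.observe())
E
```

```text
scene {'intrinsics': array([[510.29485484,   0.        , 318.19570435],
       [  0.        , 510.29485484, 244.62665989],
       [  0.        ,   0.        ,   1.        ]]), 'view': array([[ 0.13177997, -0.99126495, -0.0052765 , -0.21772832],
       [-0.68221193, -0.08682969, -0.72598036,  0.43575616],
       [ 0.71918073,  0.09926936, -0.68769519,  0.78709709],
       [ 0.        ,  0.        ,  0.        ,  1.        ]])}
top {'intrinsics': array([[563.05055786,   0.        , 321.4796568 ],
       [  0.        , 563.05055786, 237.44615016],
       [  0.        ,   0.        ,   1.        ]]), 'view': array([[ 0.28282337, -0.95916637,  0.00328892, -0.30003674],
       [-0.92090488, -0.27249712, -0.27871047,  0.48758046],
       [ 0.26822593,  0.07579705, -0.96036954,  1.29488482],
       [ 0.        ,  0.        ,  0.        ,  1.        ]])}
{'clock': 0.1, 'joint_positions': array([ 8.37721235e+01,  2.05859504e+01,  6.41290477e-01, -1.66992871e-02,
       -7.01353838e+01, -1.65064676e+01]), 'qd': array([-0.01355445, -0.11048271,  0.06269309,  0.02111   , -0.02653948,
       -0.01313258]), 'joint_torque': array([-2.62005764e-03, -5.84762943e+01,  2.94105434e+01,  6.95440382e+00,
       -3.15791891e-03,  2.24179374e-06]), 'tcp_pos': array([0.26073138, 0.62217065, 0.23049344]), 'eef_rot': array([[-4.24049565e-04, -3.86550175e-01, -9.22268281e-01],
       [-1.35902981e-03, -9.22267289e-01,  3.86550385e-01],
       [-9.99998987e-01,  1.41730661e-03, -1.34246167e-04]]), 'force': array([0.39573761, 0.35591873, 0.01457948]), 'wrist_torque': array([-0.01447389, -0.03594921, -0.04455767]), 'width': 0.0851128525938552}
```

View pics/scene0.png

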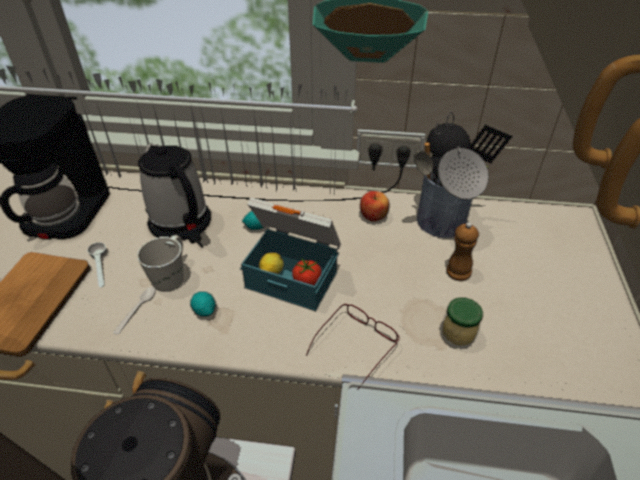

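View pics/top0.png

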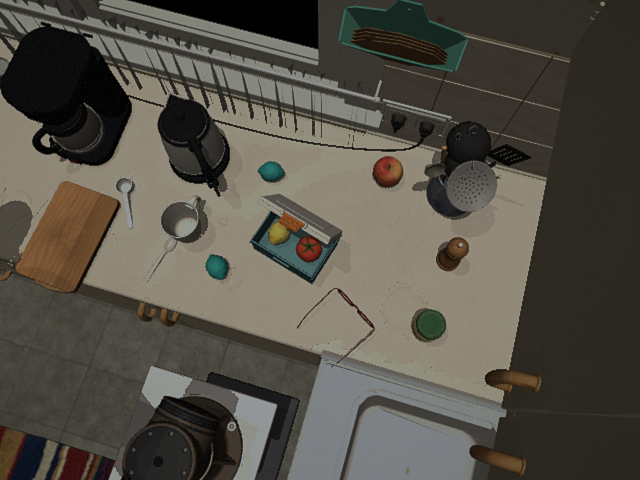

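The scene view shows the open lunch box at about (290,265), with its lid tilted back and the orange clip at (287,210). The mug is at (162,262), the mill at (460,252) and the jar at (462,322). Turquoise look-alikes are at (203,303) and (253,218). I'll enlarge the box and measure.

```bash
python3 - <<'E'
from h import *
a=cv2.imread('pics/scene0.png')[180:320,220:360];b=cv2.imread('pics/top0.png')[170:300,230:360]
cv2.imwrite('pics/crop0.png',np.hstack([cv2.resize(a,(400,400),interpolation=2),cv2.resize(b,(400,400),interpolation=2)]))
def comps(n,m,W,k=30):
    c,l,s,ce=cv2.connectedComponentsWithStats(m.astype(np.uint8))
    for i in range(1,c):
        if s[i,4]>k:
            P=W[l==i];P=P[~np.isnan(P[:,0])]
            print(n,ce[i].round(),s[i,4],'med',np.median(P,0).round(3),'lo',np.percentile(P,2,0).round(3),'hi',np.percentile(P,98,0).round(3))
for n in('scene','top'):
    p=cv2.imread(f'pics/{n}0.png');d=np.load(f'pics/{n}0.npy');W=pts(n,d)
    h=cv2.cvtColor(p,cv2.COLOR_BGR2HSV);H,S,Vv=h[...,0].astype(int),h[...,1],h[...,2]
    roi=np.zeros(H.shape,bool)
    if n=='scene': roi[190:310,235:345]=1
    else: roi[185:290,240:350]=1
    print('teal');comps(n,(H>85)&(H<105)&(S>80)&roi,W)
    print('orange');comps(n,(H>5)&(H<20)&(S>140)&roi,W)
    print('yellow');comps(n,(H>20)&(H<35)&(S>120)&roi,W)
    print('red');comps(n,((H<5)|(H>172))&(S>140)&roi,W)
    print('high');comps(n,roi&(W[...,2]>.09)&(W[...,2]<.3),W)
E
```

```text
teal
scene [252. 221.] 201 med [0.677 0.035 0.039] lo [0.669 0.014 0.02 ] hi [0.696 0.056 0.053]
scene [289. 270.] 3635 med [ 0.506 -0.082  0.047] lo [ 0.449 -0.179  0.005] hi [0.607 0.004 0.079]
orange
scene [286. 210.] 110 med [ 0.514 -0.089  0.222] lo [ 0.507 -0.111  0.206] hi [ 0.529 -0.065  0.228]
scene [306. 266.] 134 med [ 0.525 -0.124  0.056] lo [ 0.506 -0.143  0.05 ] hi [ 0.542 -0.101  0.07 ]
yellow
scene [271. 262.] 389 med [ 0.534 -0.044  0.048] lo [ 0.518 -0.065  0.01 ] hi [ 0.602 -0.012  0.058]
red
scene [308. 276.] 215 med [ 0.503 -0.132  0.048] lo [ 0.493 -0.153  0.035] hi [ 0.535 -0.097  0.057]
high
scene [295. 221.] 2036 med [ 0.555 -0.099  0.16 ] lo [ 0.51  -0.186  0.093] hi [ 0.603 -0.006  0.224]
teal
top [286. 249.] 736 med [ 0.493 -0.048  0.057] lo [ 0.451 -0.183  0.005] hi [0.585 0.007 0.081]
orange
top [290. 222.] 261 med [ 0.526 -0.086  0.214] lo [ 0.509 -0.11   0.202] hi [ 0.545 -0.063  0.227]
yellow
top [278. 233.] 350 med [ 0.539 -0.042  0.049] lo [ 0.516 -0.065  0.032] hi [ 0.563 -0.02   0.058]
red
top [312. 240.] 48 med [ 0.545 -0.128  0.054] lo [ 0.537 -0.139  0.047] hi [ 0.553 -0.115  0.061]
top [309. 253.] 272 med [ 0.511 -0.131  0.05 ] lo [ 0.495 -0.154  0.037] hi [ 0.536 -0.097  0.059]
high
top [300. 218.] 1692 med [ 0.552 -0.096  0.192] lo [ 0.512 -0.185  0.095] hi [ 0.608 -0.01   0.224]
```

View pics/crop0.png

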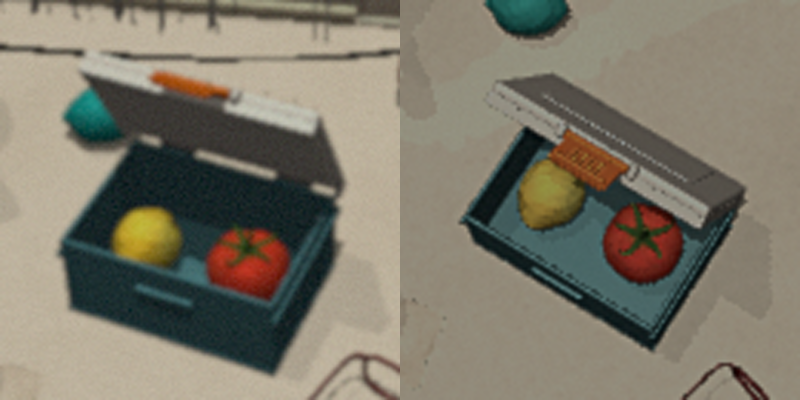

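```bash
python3 - <<'E'
from h import *
R=[];L=[];O=[]
for n in('scene','top'):
    p=cv2.imread(f'pics/{n}0.png');d=np.load(f'pics/{n}0.npy');W=pts(n,d)
    h=cv2.cvtColor(p,cv2.COLOR_BGR2HSV);H,S=h[...,0].astype(int),h[...,1]
    box=(W[...,0]>.42)&(W[...,0]<.66)&(W[...,1]>-.22)&(W[...,1]<.04)
    teal=(H>85)&(H<105)&(S>60)&box
    m=teal&(W[...,2]>.070)&(W[...,2]<.084); R.append(W[m]); print(n,m.sum())
    r=cv2.minAreaRect((W[m][:,:2]*1000).astype(np.float32)); print(r, cv2.boxPoints(r).round())
    m=box&(W[...,2]>.09)&(W[...,2]<.26)
    o=m&(H>5)&(H<20)&(S>140)
    L.append(W[m&~o]); O.append(W[o])
    P=W[o]; c=P.mean(0); u,s,v=np.linalg.svd(P-c); print('clip',c.round(4),v.round(3),(s/np.sqrt(len(P))).round(4))
np.savez('pc.npz',*R,*L,*O)
P=np.vstack(R); r=cv2.minAreaRect((P[:,:2]*1000).astype(np.float32)); print('both',r)
print(np.unique((np.vstack(R)[:,2]*1000).round(),return_counts=True))
E
```

```text
scene 631
((529.93212890625, -88.62873840332031), (173.6216583251953, 130.01670837402344), 74.86305236816406) [[ 445. -155.]
 [ 570. -189.]
 [ 615.  -22.]
 [ 490.   12.]]
clip [ 0.5145 -0.0886  0.2211] [[-0.016  0.978  0.208]
 [ 0.809  0.135 -0.572]
 [-0.587  0.159 -0.794]] [0.0139 0.0067 0.0024]
top 298
((524.4229736328125, -86.74370574951172), (176.7916259765625, 113.26795959472656), 75.72769165039062) [[ 448. -158.]
 [ 558. -186.]
 [ 601.  -15.]
 [ 491.   13.]]
clip [ 0.5261 -0.0861  0.2148] [[-0.291 -0.957  0.017]
 [-0.759  0.242  0.605]
 [ 0.583 -0.163  0.796]] [0.0142 0.0114 0.0023]
both ((530.175048828125, -88.39096069335938), (176.4185791015625, 129.9545440673828), 75.02233123779297)
(array([70., 71., 72., 73., 74., 75., 76., 77., 78., 79., 80., 81., 82.,
       83., 84.]), array([ 27,  65,  57,  81,  93,  68,  86, 105,  96,  93,  89,  35,  22,
        11,   1]))
```

```bash
python3 - <<'E'
import numpy as np
z=np.load('pc.npz');A=[z[f'arr_{i}'] for i in range(6)]
th=np.radians(-15);c=np.array([.5285,-.088])
def bx(P):
    d=P[:,:2]-c; return np.c_[d@[np.cos(th),np.sin(th)],d@[-np.sin(th),np.cos(th)],P[:,2]]*1000
F=np.vstack(A[:2]);b=bx(F)
print('rim pct',np.percentile(b,[1,99],axis=0).round(1))
for i in(2,3):
    b=bx(A[i]); b=b[(abs(b[:,1])<95)&(b[:,0]<80)]
    print('lid',i,np.percentile(b,[1,99],axis=0).round(1))
    for zz in range(90,235,10):
        s=b[abs(b[:,2]-zz)<5]
        if len(s)>5: print(zz,len(s),np.percentile(s[:,0],[5,50,95]).round(1), s[:,1].min().round(),s[:,1].max().round())
for i in(4,5):
    b=bx(A[i]);print('clip',np.percentile(b,[2,50,98],axis=0).round(1))
    for x in range(-60,0,4):
        s=b[abs(b[:,0]-x)<2]
        if len(s)>3: print(x,len(s),np.percentile(s[:,2],[5,50,95]).round(1),s[:,1].min().round(),s[:,1].max().round())
E
```

```text
rim pct [[-62.7 -86.7  70.1]
 [ 63.1  87.2  82.6]]
lid 2 [[ -2.  -90.9  91.4]
 [ 62.2  91.5 209.2]]
90 72 [56.3 61.5 63.4] -92.0 91.0
100 131 [53.1 57.4 60.4] -91.0 92.0
110 139 [47.3 52.6 55.4] -91.0 91.0
120 136 [42.9 47.5 50.4] -91.0 92.0
130 150 [37.  42.2 45.7] -91.0 92.0
140 147 [32.2 37.5 40.4] -91.0 93.0
150 158 [28.  32.5 35.4] -91.0 92.0
160 164 [23.  27.  30.4] -91.0 94.0
170 150 [16.4 22.2 25.2] -91.0 92.0
180 76 [ 9.4 18.5 21.8] -91.0 92.0
190 51 [ 1.1  3.6 14.7] -91.0 93.0
200 504 [ 0.1  6.9 15.2] -91.0 93.0
210 29 [ 7.3  9.3 11.8] -47.0 34.0
220 6 [-18.2 -17.4 -12. ] -22.0 23.0
230 13 [-17.4 -12.8 -11.4] -18.0 23.0
lid 3 [[  2.  -90.1  92.2]
 [ 73.5  90.1 205.9]]
90 33 [70.2 73.4 75.2] -90.0 87.0
100 41 [59.3 70.4 73. ] -90.0 90.0
110 62 [58.1 65.7 67.9] -90.0 90.0
120 77 [57.1 61.4 64.4] -90.0 91.0
130 77 [52.  56.  59.1] -91.0 87.0
140 80 [46.8 50.8 54.1] -90.0 88.0
150 83 [37.7 45.7 49.2] -90.0 91.0
160 85 [37. 41. 44.] -90.0 92.0
170 113 [30.  34.7 38.3] -90.0 88.0
180 119 [26.3 29.5 33.9] -90.0 88.0
190 168 [ 2.4 21.4 26.2] -90.0 93.0
200 463 [ 3.1 12.4 20.1] -90.0 93.0
210 32 [ 6.3 12.4 16.3] -83.0 88.0
clip [[-19.2 -23.1 205.9]
 [-15.4  -5.2 222.1]
 [  6.2  19.7 227.6]]
-20 11 [219.4 221.4 225.8] -18.0 8.0
-16 64 [219.3 222.2 227.2] -22.0 22.0
-12 20 [221.6 224.6 225.9] -23.0 17.0
-4 4 [211.4 215.3 216.4] -23.0 -17.0
clip [[-16.8 -22.  202.4]
 [ -2.9   0.8 214.5]
 [ 11.5  25.  227.2]]
-16 38 [217.6 221.6 226.6] -21.0 23.0
-12 45 [218.9 224.4 227.9] -22.0 25.0
-8 23 [215.7 219.  222.1] -22.0 25.0
-4 30 [211.2 215.  218.7] -22.0 23.0
```

```bash
python3 - <<'E'
from h import *
for n in('scene','top'):
    W=pts(n,np.load(f'pics/{n}0.npy'))
    print(n)
    for lo in np.arange(-.3,.8,.1):
        s=W[(W[...,1]>lo)&(W[...,1]<lo+.1)&(W[...,2]>.12)&(W[...,0]>.2)&(W[...,0]<1)&(W[...,2]<.6)]
        if len(s)>5: print(lo.round(1),len(s),'minx',s[:,0].min().round(3),'maxz',s[:,2].max().round(3))
E
```

```text
scene
-0.3 6934 minx 0.81 maxz 0.512
-0.2 7559 minx 0.505 maxz 0.508
-0.1 5727 minx 0.506 maxz 0.486
0.0 2153 minx 0.555 maxz 0.328
0.1 3540 minx 0.584 maxz 0.323
0.2 3723 minx 0.624 maxz 0.324
0.3 1937 minx 0.818 maxz 0.324
0.4 6390 minx 0.587 maxz 0.329
0.5 8129 minx 0.554 maxz 0.466
0.6 2722 minx 0.706 maxz 0.46
0.7 254 minx 0.83 maxz 0.343
top
-0.3 6310 minx 0.812 maxz 0.552
-0.2 6429 minx 0.507 maxz 0.54
-0.1 4631 minx 0.509 maxz 0.482
0.0 2471 minx 0.558 maxz 0.326
0.1 3807 minx 0.588 maxz 0.322
0.2 4423 minx 0.626 maxz 0.325
0.3 2301 minx 0.821 maxz 0.324
0.4 6417 minx 0.59 maxz 0.329
0.5 6260 minx 0.556 maxz 0.33
0.6 1192 minx 0.607 maxz 0.308
0.7 1016 minx 0.82 maxz 0.279
```

Request:
step_arm(
  commands=[
    [[-40,0,0,-0.136,1],[-80,0,0,-0.136,1],[-80,40,-43,-0.136,1],[-80,80,-86,-0.136,1],[-80,120,-128,-0.136,1],[-80,160,-171,-0.136,1],[-80,200,-214,-0.136,1],[-80,240,-257,-0.136,1],[-80,280,-299,-0.136,1],[-80,320,-342,-0.136,1],[-80,360,-385,-0.136,1],[-80,400,-428,-0.136,1]],
  ],
  newtons=40,
)

```text
clock: 1.6
tcp_pos: [0.5013, 0.0863, 0.3113]
eef_rot: [[0.0, -0.258, -0.966], [0.0, -0.966, 0.258], [-1.0, -0.0, 0.0]]
force: [1.0, -0.6, 0.1]
width: -0.0001
```

Request:
step_arm(
  commands=[
    [[0,40,-33,0,1],[0,81,-66,0,1],[0,122,-99,0,1],[0,162,-132,0,1],[0,162,-132,0,1],[60,162,-132,0,1],[110,162,-132,0,1],[110,162,-132,0,1]],
  ],
)

```text
clock: 2.6
tcp_pos: [0.584, -0.102, 0.1977]
eef_rot: [[-0.008, -0.258, -0.966], [-0.0, -0.966, 0.258], [-1.0, 0.002, 0.008]]
force: [-0.5, 0.5, 0.1]
width: 0.0001
```

```bash
python3 - <<'E'
from h import *
snap('scene','scene1');snap('top','top1')
a=cv2.imread('pics/scene1.png')[120:320,200:400];b=cv2.imread('pics/top1.png')[120:320,200:400]
cv2.imwrite('pics/crop1.png',np.hstack([cv2.resize(a,(400,400),interpolation=2),cv2.resize(b,(400,400),interpolation=2)]))
E
```

```text
(no output)
```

View pics/crop1.png

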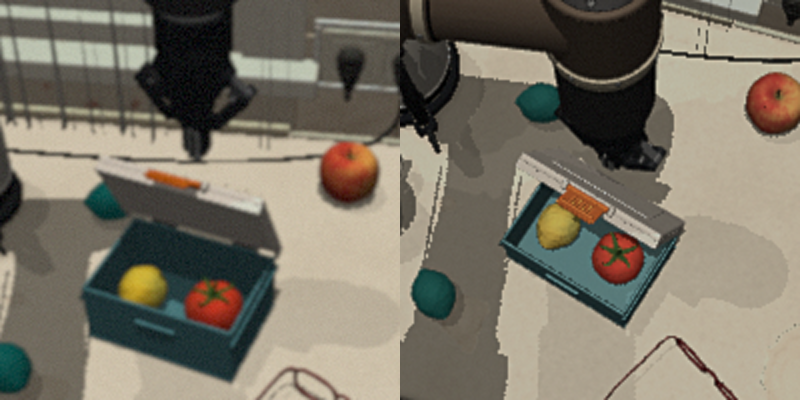

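The fingertip, at crop (195,150) left and (640,160) right, is behind the lid's middle and clear of the clip. Now I push the lid forward.

Request:
step_arm(
  commands=[
    [[10,0,13,0,1],[19,0,25,0,1],[25,0,36,0,1],[31,0,47,0,1],[37,0,55,0,1],[43,0,62,0,1],[50,0,69,0,1],[58,0,75,0,1]],
  ],
)

```text
clock: 3.7
tcp_pos: [0.5139, -0.0829, 0.1427]
eef_rot: [[-0.0, -0.258, -0.966], [-0.0, -0.966, 0.258], [-1.0, 0.0, 0.0]]
force: [0.1, 0.1, -0.1]
width: -0.0002
```

```bash
python3 - <<'E'
from h import *
snap('scene','scene2');snap('top','top2')
a=cv2.imread('pics/scene2.png')[120:320,200:400];b=cv2.imread('pics/top2.png')[120:320,200:400]
cv2.imwrite('pics/crop2.png',np.hstack([cv2.resize(a,(400,400),interpolation=2),cv2.resize(b,(400,400),interpolation=2)]))
E
```

```text
(no output)
```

View pics/crop2.png

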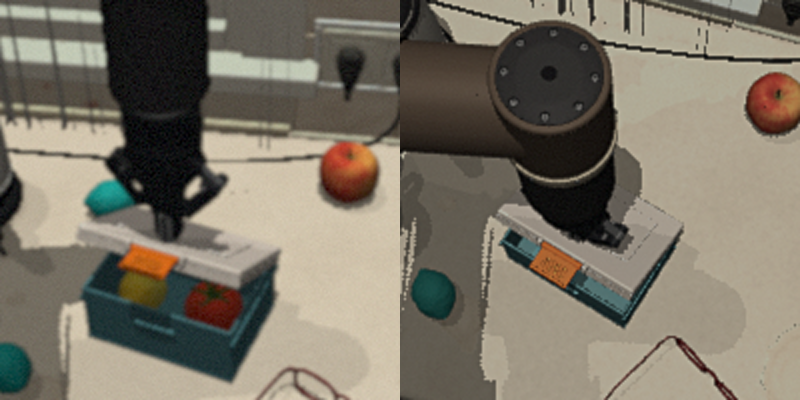

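The lid is now about 30° open and follows the finger. I continue down and press it shut.

Request:
step_arm(
  commands=[
    [[8,0,5,0,1],[17,0,10,0,1],[26,0,14,0,1],[36,0,17,0,1],[44,0,19,0,1],[50,0,20,0,1],[54,0,20,0,1],[57,0,20,0,1],[57,0,20,0,1]],
  ],
)

```text
clock: 4.92
tcp_pos: [0.4949, -0.078, 0.0893]
eef_rot: [[0.001, -0.257, -0.966], [-0.001, -0.966, 0.257], [-1.0, 0.001, -0.001]]
force: [-13.8, 5.2, 36.4]
width: 0.0001
```

Request:
step_arm(
  commands=[
    [[-10,0,0,0,1],[-50,0,0,0,1],[-50,0,40,0,1],[-50,0,70,0,1],[-50,0,70,0,1]],
  ],
)

```text
clock: 5.55
tcp_pos: [0.4259, -0.0597, 0.1366]
eef_rot: [[0.001, -0.257, -0.966], [0.001, -0.966, 0.257], [-1.0, -0.001, -0.001]]
force: [0.3, 0.6, 0.6]
width: -0.0001
```

```bash
cat > look.py <<'E'
from h import *
import sys
k=sys.argv[1]
th=np.radians(-15);c=np.array([.5285,-.088])
for n in('scene','top'):
    p,d=snap(n,n+k);W=pts(n,d)
    h=cv2.cvtColor(p,cv2.COLOR_RGB2HSV);H,S=h[...,0].astype(int),h[...,1]
    D=W[...,:2]-c;B=np.stack([D@[np.cos(th),np.sin(th)],D@[-np.sin(th),np.cos(th)],W[...,2]],-1)*1000
    box=(abs(B[...,0])<120)&(abs(B[...,1])<100)
    o=box&(H>5)&(H<20)&(S>140)
    b=B[o]; print(n,'clip',len(b),np.nanpercentile(b,[3,50,97],axis=0).round(1).tolist() if len(b) else '')
    for x in range(-112,-56,5):
        s=b[abs(b[:,0]-x)<2.5]
        if len(s)>3: print(x,len(s),np.percentile(s[:,2],[5,50,95]).round(1))
    w=box&(S<70)&(h[...,2]>90)&(B[...,2]>60)&(B[...,2]<130); 
    for x in(-62,-55,-50,0,40,50,60):
        s=B[w&(abs(B[...,0]-x)<5)]
        if len(s)>5: print('lid',x,len(s),np.percentile(s[:,2],[5,50,95]).round(1))
a=cv2.imread(f'pics/scene{k}.png')[160:320,220:380];b=cv2.imread(f'pics/top{k}.png')[150:310,220:380]
cv2.imwrite(f'pics/crop{k}.png',np.hstack([cv2.resize(a,(400,400),interpolation=2),cv2.resize(b,(400,400),interpolation=2)]))
E
python3 look.py 3
```

```text
scene clip 404 [[-106.9, -46.4, 60.6], [-83.8, 0.6, 78.4], [-61.4, 25.5, 481.2]]
-107 7 [494.1 513.8 562.5]
-102 20 [ 72.3  76.2 482. ]
-97 40 [67.4 73.5 75.8]
-92 61 [70.8 74.2 77.8]
-87 59 [73.8 77.1 80.5]
-82 56 [76.4 79.1 82.4]
-77 54 [78.4 81.4 85.9]
-72 68 [79.7 84.4 89. ]
-67 13 [83.8 85.4 87.3]
-62 12 [19.  26.6 61.4]
-57 4 [17.9 46.5 63.8]
lid -62 349 [79.4 88.8 91.8]
lid -55 236 [87.1 89.5 91.8]
lid -50 248 [87.1 89.3 91.8]
lid 0 167 [87.5 91.1 93.8]
lid 40 146 [88.  91.1 93.8]
lid 50 177 [87.  89.6 92. ]
lid 60 190 [86.4 89.4 92.1]
top clip 30 [[-115.8, -46.9, 84.4], [-92.3, -42.8, 411.3], [-66.6, -11.9, 557.2]]
-112 4 [369.5 458.3 551.1]
-97 4 [247.4 317.2 466.8]
-82 4 [497.  524.1 550.3]
-67 7 [84.  85.8 91.9]
lid -62 118 [84.2 88.2 93.4]
lid -55 158 [84.7 88.3 92.8]
lid -50 163 [84.2 88.4 92.2]
lid 0 210 [85.5 90.  94.2]
lid 40 266 [85.6 90.2 94.8]
lid 50 283 [85.1 89.1 93.7]
lid 60 296 [83.4 88.6 93.1]
```

View pics/crop3.png

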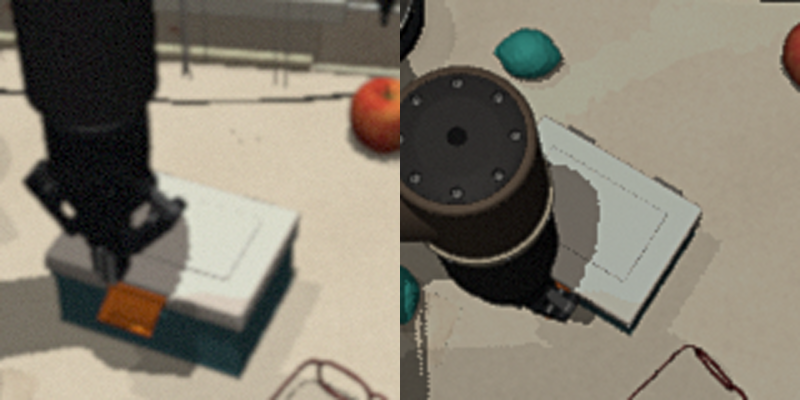

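The lid is flat: its top reads about 88–89 mm at both front and back. The clip slopes about 20° below horizontal, with its tip at box x≈-101, z≈72 mm. Next I fold it down, then push it in.

Request:
step_arm(
  commands=[
    [[20,0,-7,0,1],[45,0,-7,0,1],[58,0,-7,0,1],[66,0,-7,0,1],[74,0,-7,0,1],[82,0,-7,0,1],[90,0,-7,0,1],[96,0,-7,0,1],[96,0,-10,0,1],[96,0,-14,0,1]],
  ],
)

```text
clock: 6.9
tcp_pos: [0.4432, -0.0636, 0.0432]
eef_rot: [[0.006, -0.258, -0.966], [0.001, -0.966, 0.258], [-1.0, -0.003, -0.005]]
force: [-0.7, 0.8, -1.1]
width: -0.0001
```

Request:
step_arm(
  commands=[
    [[0,0,-2,0,1],[0,0,-4,0,1],[0,0,-5,0,1],[0,0,-5,0,1]],
  ],
)

```text
clock: 7.4
tcp_pos: [0.4454, -0.0647, 0.0399]
eef_rot: [[-0.001, -0.258, -0.966], [-0.0, -0.966, 0.258], [-1.0, 0.001, 0.001]]
force: [-0.9, -0.5, -1.4]
width: 0.0003
```

```bash
python3 look.py 4
```

```text
scene clip 51 [[-117.4, -46.3, 51.9], [-95.8, -29.2, 114.0], [-69.6, 32.7, 453.1]]
-112 4 [400.8 441.1 458.1]
-102 6 [221.5 400.9 460.6]
-97 12 [ 89.7 105.2 362.7]
-77 6 [52.6 53.9 95.3]
-72 10 [51.9 54.8 59.6]
lid -62 156 [77.1 88.9 91.3]
lid -55 101 [87.6 89.6 92. ]
lid -50 95 [87.  89.7 91.8]
lid 0 158 [87.3 91.4 93.7]
lid 40 155 [87.9 91.1 93.7]
lid 50 170 [85.2 89.5 92. ]
lid 60 165 [86.3 89.5 91.6]
top clip 8 [[-101.4, -46.8, 389.9], [-83.9, -45.7, 414.9], [-74.1, -43.7, 460.2]]
lid -62 91 [84.  87.8 93.7]
lid -55 115 [84.5 88.  92.5]
lid -50 119 [84.7 88.4 92.7]
lid 0 175 [85.6 90.2 94.8]
lid 40 230 [86.2 90.1 94.7]
lid 50 237 [84.6 88.7 92.9]
lid 60 265 [84.9 89.  93.8]
```

View pics/crop4.png

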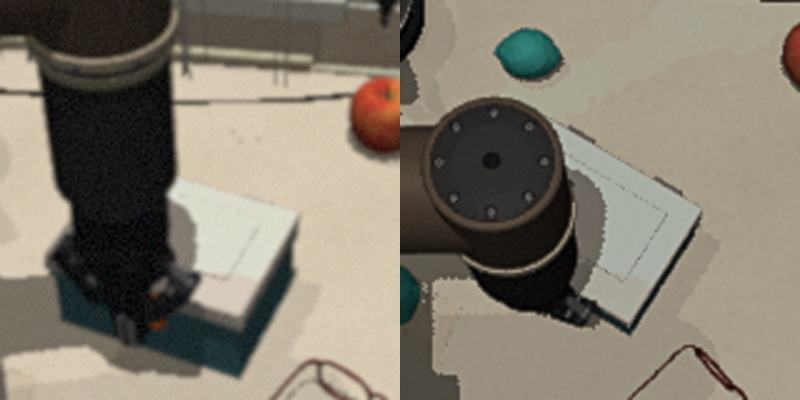

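The clip is mostly hidden, but the visible orange at z≈53 sits at box x≈-75. It's nearly folded, so I push on until the force rises.

Request:
step_arm(
  commands=[
    [[0,0,-1,0,1],[0,0,-2,0,1],[0,0,-3,0,1],[0,0,-3,0,1]],
  ],
)

```text
clock: 8.0
tcp_pos: [0.4459, -0.0653, 0.0396]
eef_rot: [[-0.005, -0.259, -0.966], [0.0, -0.966, 0.259], [-1.0, 0.001, 0.005]]
force: [-9.3, 8.6, 4.7]
width: -0.0001
```

Request:
step_arm(
  commands=[
    [[0,0,-1,0,1],[0,0,-2,0,1],[0,0,-2,0,1]],
  ],
)

```text
clock: 8.38
tcp_pos: [0.446, -0.0658, 0.0393]
eef_rot: [[-0.008, -0.259, -0.966], [0.0, -0.966, 0.259], [-1.0, 0.002, 0.007]]
force: [-14.2, 13.4, 9.4]
width: -0.0002
```

Request:
step_arm(
  commands=[
    [[0,0,10,0,1],[0,0,35,0,1],[-20,0,35,0,1],[-70,0,35,0,1],[-120,0,35,0,1],[-180,0,35,0,1],[-180,-60,35,0,1],[-180,-120,35,0,1],[-180,-180,35,0,1],[-180,-240,35,0,1],[-180,-240,35,0,1]],
  ],
)

```text
clock: 9.75
tcp_pos: [0.4796, 0.1783, 0.2199]
eef_rot: [[0.001, -0.254, -0.967], [-0.0, -0.967, 0.254], [-1.0, 0.0, -0.001]]
force: [-0.3, -0.5, -0.3]
width: 0.0003
```

```bash
python3 look.py 5; python3 - <<'E'
import cv2,numpy as np
# depth zoom on clip
a=cv2.imread('pics/scene5.png')[235:320,230:345];cv2.imwrite('pics/z5.png',cv2.resize(a,(800,591),interpolation=2))
E
```

```text
scene clip 308 [[-75.1, -20.8, 33.8], [-71.2, 1.8, 68.0], [-60.7, 26.1, 87.7]]
-77 15 [52.4 54.6 57.5]
-72 246 [52.8 70.  87.1]
-67 29 [54.5 75.8 87.2]
-62 14 [31.2 34.3 64.6]
-57 4 [27.6 30.1 31.2]
lid -62 430 [80.4 88.8 91.9]
lid -55 310 [87.3 89.8 92. ]
lid -50 319 [87.1 89.8 92.1]
lid 0 281 [88.2 91.2 93.4]
lid 40 234 [87.8 90.8 93.6]
lid 50 243 [87.2 89.7 91.7]
lid 60 254 [86.6 89.4 91.5]
top clip 109 [[-72.7, -21.3, 51.0], [-69.9, 1.9, 81.2], [-65.2, 24.7, 89.8]]
-72 66 [51.  65.7 87.2]
-67 42 [80.  85.3 90.4]
lid -62 252 [83.7 88.3 92.5]
lid -55 319 [83.7 88.9 92.7]
lid -50 313 [83.9 88.8 92.8]
lid 0 306 [84.9 90.5 95.2]
lid 40 288 [85.  90.1 94.6]
lid 50 294 [84.6 88.5 92.5]
lid 60 299 [84.4 88.6 93. ]
```

View pics/z5.png

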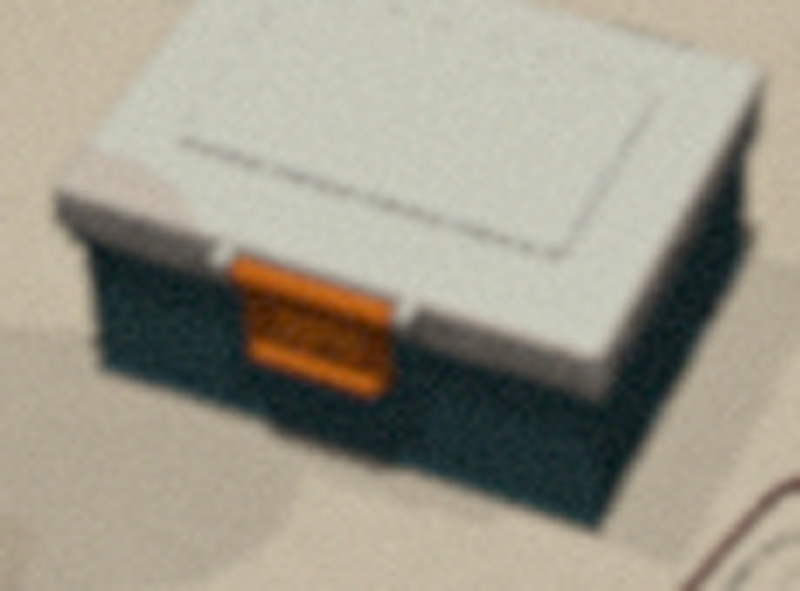

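View pics/top5.png

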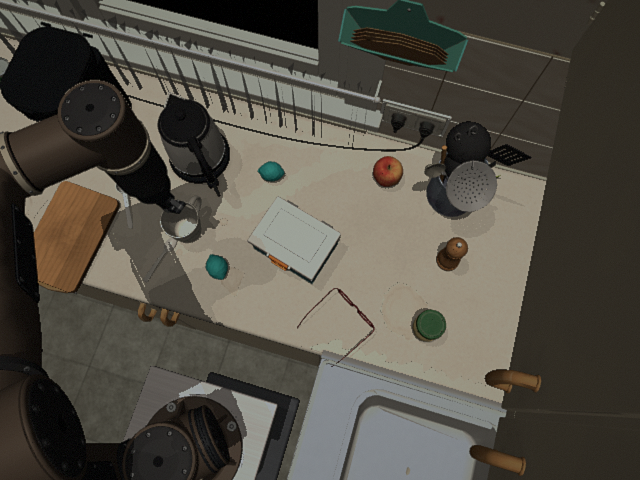

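The lid is shut and the clip hangs on the front face (crop (320,325)). The mug, mill and jar look unmoved. Next I check how upright the clip plate is.

```bash
python3 - <<'E'
from h import *
th=np.radians(-15);c=np.array([.5285,-.088])
for n in('scene','top'):
    p=cv2.imread(f'pics/{n}5.png');W=pts(n,np.load(f'pics/{n}5.npy'))
    h=cv2.cvtColor(p,cv2.COLOR_BGR2HSV);H,S=h[...,0].astype(int),h[...,1]
    D=W[...,:2]-c;B=np.stack([D@[np.cos(th),np.sin(th)],D@[-np.sin(th),np.cos(th)],W[...,2]],-1)*1000
    o=(abs(B[...,1])<22)&(B[...,0]<-62)&(B[...,0]>-90)&(H>5)&(H<20)&(S>120)
    b=B[o]
    for z in range(48,92,4):
        s=b[abs(b[:,2]-z)<2]
        if len(s)>2:print(n,z,len(s),np.median(s[:,0]).round(1))
    q=b[(b[:,2]>58)&(b[:,2]<82)]; print('slope',np.polyfit(q[:,2],q[:,0],1).round(3))
    f=B[(abs(B[...,1])>30)&(abs(B[...,1])<75)&(B[...,0]<-55)&(B[...,0]>-75)&(B[...,2]>15)&(B[...,2]<72)]
    if len(f)>20: print('front',len(f),[(z,np.median(f[abs(f[:,2]-z)<5][:,0]).round(1)) for z in(20,30,40,50,60,68)])
    for nm,(x,y) in {}.items(): pass
# change outside box: mug, mill, jar
for n,boxes in {'scene':{'mug':(138,235,190,292),'mill':(444,222,482,282),'jar':(440,296,485,348)}}.items():
    a=cv2.imread(f'pics/{n}0.png').astype(int);b=cv2.imread(f'pics/{n}5.png').astype(int)
    for k,(x0,y0,x1,y1) in boxes.items():
        s,_=cv2.phaseCorrelate(a[y0:y1,x0:x1].mean(2).astype(np.float32),b[y0:y1,x0:x1].mean(2).astype(np.float32)); print(k,np.round(s,2))
E
```

```text
scene 52 25 -72.2
scene 56 33 -73.2
scene 60 31 -71.1
scene 64 18 -70.9
scene 68 27 -70.9
scene 72 26 -70.9
scene 76 24 -70.7
scene 80 9 -72.0
scene 84 42 -71.7
scene 88 28 -70.9
slope [-1.8000e-02 -6.9861e+01]
front 572 [(20, np.float64(-60.5)), (30, np.float64(-60.7)), (40, np.float64(-60.4)), (50, np.float64(-60.5)), (60, np.float64(-60.4)), (68, np.float64(-61.1))]
top 52 16 -71.1
top 56 9 -71.8
top 60 8 -70.4
top 64 5 -70.4
top 68 4 -70.2
top 72 3 -70.4
top 80 12 -69.8
top 84 28 -67.1
top 88 16 -68.8
slope [  0.103 -77.257]
front 50 [(20, np.float64(-59.4)), (30, np.float64(-59.2)), (40, np.float64(-59.6)), (50, np.float64(nan)), (60, np.float64(nan)), (68, np.float64(-63.9))]
mug [0.05 0.26]
mill [0.08 0.08]
jar [ 0.36 -0.11]
  return _methods._mean(a, axis=axis, dtype=dtype,
  ret = ret.dtype.type(ret / rcount)
```

The clip plate is vertical within about 1° in the scene view, the lid is flat, and the mug, mill and jar haven't moved. I'm handing in.

```bash
python3 -c "
from bench import r
o=r.observe();print(o['clock'],o['force']);print(r.finish_job())"
```

```text
9.85 [-0.16391712  0.07814356 -1.47289219]
the job is handed in; nothing more can be done
None
```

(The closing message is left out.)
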